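# Slide the marble strip out to the gauge and hold it

## Robot

A 7-joint arm with a two-finger parallel gripper is mounted at the origin on the work surface. World frame = base frame: x ahead of the robot, y to its left, z up, the work surface at z = 0. Lengths are in m, angles in rad, forces in N, time in s.
With the tool pointing down it reaches from about 0.425 to 0.875 m from the base axis. Payload 9.9 kg.
Tool frame: the origin (TCP) lies between the finger pads; the fingertips stand 8 mm ahead of it and the grasp point (between the pads) lies 11 mm behind it; z points along the fingers, y is the line along which they close (so a half turn about z gives the same grasp; the last joint's range is limited). The gripper opens to 85 mm and grips with 20 to 120 N. Pads are 22 mm wide; open, the fingers measure 114 mm over their backs; the gripper's body (76 mm by 85 mm) begins 54 mm behind the grasp point. The pads swing forward as they close: fully open they stand 13 mm farther back than shut.
Start: joints at [-1.338, 0.576, 0.025, 1.437, -0.015, 1.129, -0.057], TCP at [0.21, 0.641, 0.239] pointing down, gripper open.
Joint ranges: [-2.76, 2.76], [-0.34, 2.15], [-1.52, 1.57], [0.19, 2.46], [-1.09, 4.23], [0.17, 1.99], [-2.82, 2.82]. Speed limits (rad/s): [2.22, 2.22, 3.01, 3.01, 3.14, 3.14, 3.14].

## Interface

Orientations are given as a rotation vector (axis times angle).
In Python, from plant import arm, cams gives the robot as it stands.
- The arm moves only by the tool play_rows, never from a script. Its argument "motion" is one flat list of numbers, 7 for each row, row after row: the shift along the tool's x, y, z in mm, then the turn, a rotation vector about the tool's x, y, z in rad, then the opening, from 0 (shut) to 1 (fully open). A call has 1 to 5 rows; each row shifts and turns the commanded pose from where the row before left it, along the tool's axes as they then stand; what a row does not reach is not made up. A row lasts 1/12 s, in which the tool goes at most 41.7 mm and 7.16 degrees, less where a joint would pass 70% of its speed; a pose out of reach is approached as far as the arm can. A call with a gripper value outside its range is refused whole. The fingers move at their own pace and stop on an object; the grip force is fixed at half the most. Time passes only in rows, so rows that do not move let the fingers close. It gives the time, the measured TCP pose, the force, the opening and the grip force at its end, in the units of the state.
- arm.read_state(): the state, without advancing time (a new reading comes with each control period).
- cams.grab_frame(name): name is "side" or "top"; returns (picture, depth): 384x512x3 uint8, red, green, blue; 384x512 float32, m along the optical axis (not along the pixel's ray), 0 where there is no reading.
- cams.camera_params(name): a dict with "mtx" (3x3 intrinsics, pixels), "R" (3x3) and "t" (3): a world point X has camera coordinates R X + t. Camera axes: x right, y down, z forward; pixel columns grow to the right and rows downward; lengths in m; the calibration is good to about 2 mm. A picture is of the moment at which its call begins. camera_params takes no time and is no camera call.
- arm.close_job(): hands the job in; it is judged then, once.
The state is a dict: "time_s": time; "q": joint angles; "joint_velocities": joint speeds; "effort": joint torques, N m; "tool_pos": TCP position; "ee_rot": TCP orientation; "ft_force": force on the tool from outside, world axes, zero at the start; "ft_torque": the same for the moment, N m; "gripper_width": finger opening in m; "gripper_force": force on a finger pad.
Only numpy, scipy, OpenCV 4.12 (cv2) and the standard library are available. Lean on these libraries where they do the work, as an engineer would, in place of code of your own. Each camera call takes 0.05 s, during which the arm holds its last target. There are 200 camera calls.

## Task

A mason's mallet stands in the way at the end of the stone block: move it away and stand it upright on the plywood pad, without knocking it over. Then slide the marble strip, without lifting it off the block, straight out over the block's end, square to it, until the strip's leading end is level with the gauge's blade; at that overhang it would tip off, so keep hold of the strip and finish the program while still holding it level on the block at the mark. Leave the chisel, brush and vase alone.

Things in the scene. Friction and masses are not known exactly. Their poses are not given: they have to be found in the camera images.
- block: Grey stone block, fixed to the bench, 260 x 150 x 60 mm high (x, y, z). Origin at the centre of its underside; top at 60 mm. Its x axis points along its length in the direction the strip is to slide (out over its end at x = +130 mm), to the robot's left, with some yaw. The underside of the strip lies on its top.
- strip: White marble strip, 280 x 50 x 15 mm thick, 0.45 to 0.7 kg, loose on the block, roughly along the block's x, its leading end 20 to 50 mm past the block's end. Origin: centre of underside; x towards the leading end, z up. It tips once over 140 mm hangs out; the mark asks for 165 to 190 mm. Can be pinched across its width from above near its rear end.
- strip_end (a point): Centre of the top edge of the strip's leading end (strip frame x = +140 mm, z = +15 mm).
- gauge: Steel gauge fixed beside the strip's path, on the side away from the robot: 50 mm square foot, 12 mm post 88 mm high, level blade 6 mm thick at 62 to 74 mm height reaching 50 mm from the post towards the path; its tip stays 10 mm or more beside the strip. Origin under the post at bench level; axes parallel to the block's; the blade is centred on x = 0, along +y: the mark is this plane x = 0.
- mallet: Mason's round mallet standing on its head on the bench in the strip's path, 75 to 115 mm beyond the block's end: dark steel head 50 to 56 mm across, 45 mm high; wooden handle pointing up, 25 mm across from 45 to 145 mm height, top at 165 mm. 0.55 to 0.85 kg. Origin at the centre of its underside, z up the handle.
- pad: Square plywood pad fixed on the bench, 130 x 130 x 12 mm, to the robot's left. Origin at the centre of its underside.
- chisel: Loose steel chisel, 225 mm long, about 12 mm thick, lying on the bench to the right, behind the rear end of the strip. Not to be disturbed. Origin near its middle on the bench, x along it.
- brush: Loose flat brush with a wooden handle, 180 mm long, 60 mm wide, 18 mm thick, lying on the bench at the far left. Not to be disturbed. Origin on its underside in the brush half.
- vase: Small loose white stone vase, 88 mm across, 125 mm high, standing on the bench beyond the block. Not to be disturbed. Origin at the centre of its underside.
Things that resemble listed ones, but are neither listed nor needed, are in the scene too. Leave any green look-alike of the mallet alone. What is shaped like the gauge but blue is not meant.

How it is judged:
On the way:
1. the mallet stands upright on the plywood pad, let go (horizontal distance between mallet and pad below 0.057 m and angle between mallet's own z axis and vertical below 0.1 rad and height (world z) of mallet between 0.007 and 0.018 m and contact force between the fingers and mallet below 0.3 N), for 0.2 s.
At the end, for the whole second after the job is handed in: Strip end level with the gauge blade within 7 mm, strip square to the block (7 deg, end within 30 mm of centre line), level (3 deg), at rest on the block, gripped (over 1 N), clear of the gauge; mallet upright on the pad, within 57 mm of its centre, not touched (all of step 1 and x of strip_end in the frame of gauge between -0.007 and 0.007 m and y of strip_end in the frame of block between -0.03 and 0.03 m and angle between the x axis of strip and the x axis of block, either way round below 0.12 rad and angle between strip's own z axis and vertical below 0.05 rad and height (world z) of strip between 0.054 and 0.066 m and contact force between strip and block above 1.5 N and contact force between the fingers and strip above 1 N and contact force between strip and gauge below 0.3 N and linear speed of strip below 0.01 m/s); the arm keeps its last pose, push and grip.
It fails at once if the mallet is knocked over (angle between mallet's own z axis and vertical above 0.6 rad).
It fails at once if the strip tips or falls off the block (angle between strip's own z axis and vertical above 0.2 rad or height (world z) of strip below 0.04 m).
It fails at once if the strip is lifted off the block (height (world z) of strip above 0.085 m).
It fails at once if the chisel, brush or vase is disturbed (distance of any of chisel, brush, vase from where it was at the start of the episode above 0.03 m).
It also fails if it takes over 58 s, if anything falls off the work surface, if the arm or the gripper's body presses on something with over 40 N, if the wrist force passes 120 N, or if a joint passes its speed limit or range.

## Working session

There is one attempt and no reset: what is moved stays moved. The work goes in short steps, Python scripts to look and compute and a tool call to move; the robot and the scene stay as the last step left them, time stands still between calls to the robot, and variables do not carry over. Pictures are saved under pics/ and viewed, at most 10 in all, crops included, and the job is handed in when it is done.

Besides the shell and the picture viewer there is one more tool, called after "Emit:" as name(argument=value, ...) on one line, values as JSON. play_rows: Moves the arm, as the interface text tells. Its arguments: {"type":"object","properties":{"motion":{"type":"array"}},"required":["motion"]}

```bash
mkdir -p pics; ls
python3 - <<'E'
from plant import arm,cams
import cv2,numpy as np
for n in("top","side"):
    p,d=cams.grab_frame(n);cv2.imwrite(f"pics/{n}0.png",p[:,:,::-1]);np.savez(f"{n}0.npz",p=p,d=d,**cams.camera_params(n))
print(arm.read_state())
E
```

```text
pics
{'time_s': 0.1, 'q': array([-1.33777625,  0.57644618,  0.02485188,  1.43782155, -0.01500556,
        1.12898233, -0.05651647]), 'joint_velocities': array([ 9.19567438e-05, -4.82555820e-04,  1.51533845e-03, -1.57185945e-03,
        1.11373344e-03, -1.13304868e-03, -6.27638587e-04]), 'effort': array([ 5.84801193e-03, -7.67294240e+01,  2.25750446e+00, -2.86600560e+01,
        1.56589877e-02,  8.53262725e-03,  2.78869003e-06]), 'tool_pos': array([0.21016635, 0.64104059, 0.23853108]), 'ee_rot': array([-4.95540306e-01, -3.10210109e+00,  2.29952980e-03]), 'ft_force': array([0.60694187, 0.78203901, 0.68170945]), 'ft_torque': array([-0.00754803,  0.0107751 ,  0.04325263]), 'gripper_force': 0.0, 'gripper_width': 0.08551081592915004}
```

View pics/top0.png

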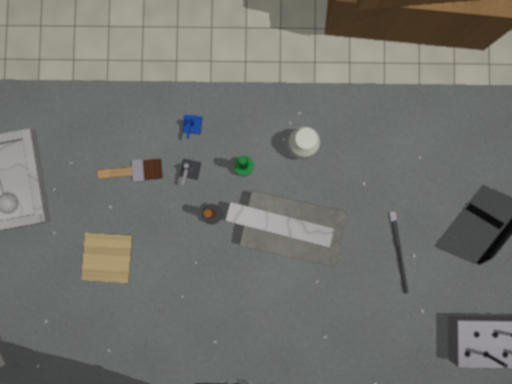

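View pics/side0.png

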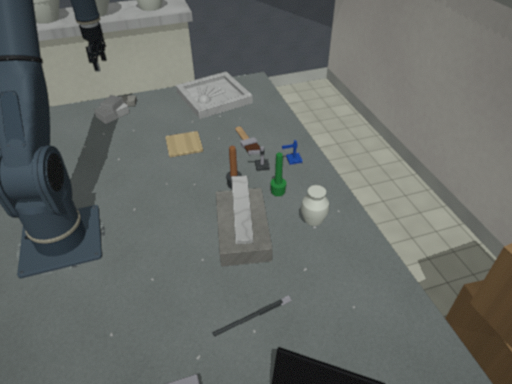

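The top view shows the mallet at (209,213), pad (107,258), strip from (228,213) to (333,238), gauge (190,170) with its blade towards the path. The green mallet (244,165) and blue gauge (192,125) are decoys. Next I'll measure.

```bash
cat > h.py <<'E'
import numpy as np,cv2
def cloud(f):
    z=np.load(f);d=z['d'];v,u=np.mgrid[:384,:512]
    r=np.stack([u,v,np.ones_like(u)],-1)@np.linalg.inv(z['mtx']).T
    X=(r*d[...,None]-z['t'])@z['R']
    X[d==0]=np.nan
    return z['p'].astype(int),X
def rect(P):
    return cv2.minAreaRect((P[:,:2]*1000).astype(np.float32))
E
python3 - <<'E'
from h import *
p,X=cloud('top0.npz');Z=X[...,2]
np.set_printoptions(precision=3,suppress=True,linewidth=150)
def win(u0,u1,v0,v1,lo,hi):
    m=np.zeros(Z.shape,bool);m[v0:v1,u0:u1]=True
    return m&(Z>lo)&(Z<hi)
m=win(220,350,185,270,.03,.067);print('block',rect(X[m]),np.median(Z[m]),m.sum())
m=win(215,350,185,270,.068,.1);print('strip',rect(X[m]),np.median(Z[m]),m.sum())
m=win(190,222,200,226,.1,.2);print('mallet',X[m].mean(0),rect(X[m]),Z[m].max(),m.sum())
m=win(190,222,200,226,.02,.06);print('head',rect(X[m]),np.median(Z[m]),m.sum())
m=win(75,140,225,290,.006,.03);print('pad',rect(X[m]),np.median(Z[m]),m.sum())
m=win(170,210,155,195,.04,.12);print('gauge',rect(X[m]),m.sum());print(X[m][::3])
m=win(170,210,155,195,.003,.02);print('foot',rect(X[m]),m.sum())
m=win(230,262,150,185,.02,.2);print('green',rect(X[m]),Z[m].max())
p0=cv2.imread('pics/top0.png')[145:270,75:350];cv2.imwrite('pics/c1.png',cv2.resize(p0,None,fx=2.9,fy=2.9,interpolation=cv2.INTER_CUBIC))
z=np.load('top0.npz');print(z['mtx'],z['R'],z['t'])
E
```

```text
block ((545.2757568359375, -108.73236083984375), (330.6175842285156, 150.18194580078125), 78.46163177490234) 0.05937033802984595 3875
strip ((556.37548828125, -104.67646789550781), (335.9729919433594, 99.55560302734375), 79.84136962890625) 0.07459522880942418 2041
mallet [0.573 0.071 0.156] ((572.6593017578125, 72.85449981689453), (22.092187881469727, 22.567790985107422), 5.299203872680664) 0.17040025104650258 93
head ((573.347412109375, 74.4649887084961), (53.914608001708984, 51.72999572753906), 1.323106288909912) 0.04477814017801866 220
pad ((450.7892761230469, 357.0709228515625), (173.80953979492188, 162.86708068847656), 2.2291579246520996) 0.011617963019122936 2237
gauge ((678.5719604492188, 146.50872802734375), (17.731857299804688, 57.15312576293945), 71.79425048828125) 92
[[0.706 0.144 0.077]
 [0.704 0.147 0.072]
 [0.702 0.137 0.091]
 [0.699 0.144 0.091]
 [0.7   0.137 0.087]
 [0.703 0.133 0.06 ]
 [0.697 0.142 0.09 ]
 [0.697 0.134 0.088]
 [0.694 0.145 0.088]
 [0.694 0.137 0.089]
 [0.696 0.132 0.07 ]
 [0.692 0.14  0.087]
 [0.693 0.133 0.078]
 [0.69  0.141 0.079]
 [0.691 0.135 0.067]
 [0.688 0.142 0.072]
 [0.685 0.141 0.075]
 [0.683 0.145 0.068]
 [0.68  0.146 0.076]
 [0.677 0.146 0.074]
 [0.674 0.146 0.073]
 [0.672 0.146 0.076]
 [0.669 0.149 0.074]
 [0.667 0.149 0.071]
 [0.664 0.149 0.073]
 [0.661 0.148 0.078]
 [0.659 0.151 0.073]
 [0.659 0.145 0.064]
 [0.656 0.146 0.076]
 [0.654 0.147 0.068]
 [0.651 0.146 0.071]]
foot ((682.8311157226562, 142.05450439453125), (109.07342529296875, 109.30691528320312), 0.9096453785896301) 404
green ((705.6679077148438, -9.174552917480469), (52.74300003051758, 51.590457916259766), 0.8266037106513977) 0.17062201591131212
[[486.431   0.    251.587]
 [  0.    486.431 193.285]
 [  0.      0.      1.   ]] [[ 0.016 -1.    -0.014]
 [-0.998 -0.015 -0.059]
 [ 0.059  0.015 -0.998]] [-0.042  0.632  1.316]
```

View pics/c1.png

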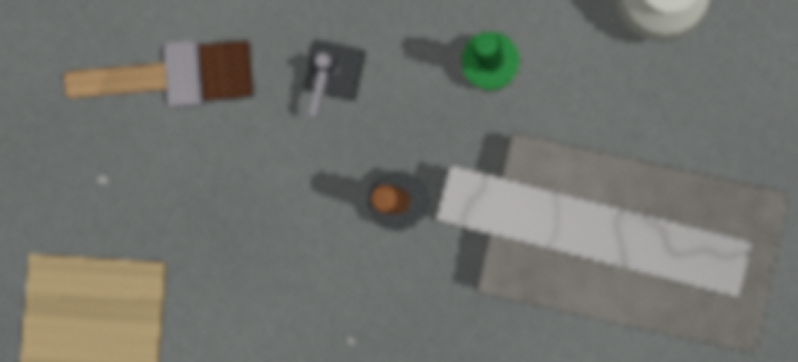

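The crop shows clean corners: strip (450,165),(750,242),(740,297),(437,220); block (512,135),(785,188),(758,350),(480,292); gauge post top (322,60) and blade tip (313,113). I'll project these at their known heights, and refine with colour masks.

```bash
cat >> h.py <<'E'
def px2w(uv,h,f='top0.npz'):
    z=np.load(f);uv=np.atleast_2d(np.array(uv,float));r=np.c_[uv,np.ones(len(uv))]@np.linalg.inv(z['mtx']).T@z['R']
    c=-z['R'].T@z['t'];s=(h-c[2])/r[:,2];return c+s[:,None]*r
def crop(c,f=2.9,o=(75,145)): return (np.array(c,float)+.5)/f-.5+np.array(o)
E
python3 - <<'E'
from h import *
np.set_printoptions(precision=4,suppress=True,linewidth=150)
def rep(n,P):
    P=P[:,:2];e1=(P[1]-P[0]+P[2]-P[3])/2;e2=(P[2]-P[1]+P[3]-P[0])/2
    print(n,P.mean(0),np.linalg.norm(e1),np.linalg.norm(e2),'axis',np.degrees(np.arctan2(-e1[1],-e1[0])),'axis2',np.degrees(np.arctan2(-e2[1],-e2[0]))+90)
S=px2w(crop([(450,165),(750,242),(740,297),(437,220)]),.075);rep('strip',S)
B=px2w(crop([(512,135),(785,188),(758,350),(480,292)]),.06);rep('block',B)
p,X=cloud('top0.npz')
m=((p.min(2)>125)).astype(np.uint8);m[:200]=0;m[250:]=0;m[:,:222]=0;m[:,340:]=0
c=max(cv2.findContours(m,0,cv2.CHAIN_APPROX_NONE)[0],key=cv2.contourArea);bx=cv2.boxPoints(cv2.minAreaRect(c));print(bx)
W=px2w(bx,.075)[:,:2];print(W,np.linalg.norm(np.diff(W,axis=0),axis=1),W.mean(0))
m=((p[...,0]-p[...,2]>35)).astype(np.uint8);m[:225]=0;m[:,160:]=0;m[300:]=0
c=max(cv2.findContours(m,0,cv2.CHAIN_APPROX_NONE)[0],key=cv2.contourArea);bx=cv2.boxPoints(cv2.minAreaRect(c))
W=px2w(bx,.012)[:,:2];print('pad',W,W.mean(0),np.linalg.norm(np.diff(W,axis=0),axis=1))
print('post',px2w(crop((322,60)),.088),'tip',px2w(crop((313,113)),.074))
F=px2w(crop([(313,40),(365,50),(357,100),(304,92)]),.006);rep('foot',F)
print('mallet top',px2w(crop((386,198)),.16),'head',px2w(crop((395,200)),.045))
E
```

```text
strip [ 0.5487 -0.1069] 0.280006797061164 0.05057949397001564 axis 76.59729020059774 axis2 78.89858510890782
block [ 0.5401 -0.1437] 0.2555067097745931 0.14757348163194875 axis 79.54005825007727 axis2 80.13596207904592
[[224.9541 220.8453]
 [230.0605 200.987 ]
 [334.4173 227.8216]
 [329.3109 247.6799]]
[[ 0.5554  0.0358]
 [ 0.6076  0.0234]
 [ 0.5418 -0.2503]
 [ 0.49   -0.2373]] [0.0537 0.2815 0.0534] [ 0.5487 -0.1071]
pad [[0.389  0.4319]
 [0.5182 0.4279]
 [0.5117 0.2962]
 [0.3827 0.3009]] [0.4504 0.3642] [0.1293 0.1318 0.129 ]
post [[0.6985 0.1403 0.088 ]] tip [[0.6515 0.1495 0.074 ]]
foot [0.6979 0.1403] 0.051253867971155546 0.0497386117333171 axis 81.08473023040128 axis2 81.8929527686621
mallet top [[0.5739 0.0724 0.16  ]] head [[0.5741 0.076  0.045 ]]
```

Emit:
play_rows(motion=[-26,-21,0,0,0,0,1,-26,-21,0,0,0,0,1,-26,-21,0,0,0,0,1,-26,-21,0,0,0,0,1,-26,-21,0,0,0,0,1])

```text
time_s: 0.52
tool_pos: [0.3016, 0.4995, 0.2389]
ee_rot: [-0.495, -3.102, 0.001]
ft_force: [0.6, 0.1, -0.3]
gripper_width: 0.0854
gripper_force: 0.0
```

Emit:
play_rows(motion=[-26,-21,0,0,0,0,1,-26,-21,0,0,0,0,1,-26,-21,0,0,0,0,1,-26,-21,0,0,0,0,1,-26,-21,0,0,0,0,1])

```text
time_s: 0.93
tool_pos: [0.3924, 0.3592, 0.2391]
ee_rot: [-0.495, -3.102, 0.001]
ft_force: [1.9, -0.1, -1.1]
gripper_width: 0.0853
gripper_force: 0.0
```

Emit:
play_rows(motion=[-26,-21,0,0,0,0,1,-26,-21,0,0,0,0,1,-26,-21,0,0,0,0,1,-26,-21,0,0,0,0,1,-26,-21,0,0,0,0,1])

```text
time_s: 1.35
tool_pos: [0.4832, 0.219, 0.2391]
ee_rot: [-0.495, -3.102, 0.0]
ft_force: [0.6, -0.1, 0.4]
gripper_width: 0.0855
gripper_force: 0.0
```

Emit:
play_rows(motion=[-26,-21,0,0,0,0,1,-26,-21,0,0,0,0,1,-26,-21,0,0,0,0,1,-26,-21,0,0,0,0,1,-26,-21,0,0,0,0,1])

```text
time_s: 1.77
tool_pos: [0.574, 0.0788, 0.2391]
ee_rot: [-0.495, -3.102, 0.0]
ft_force: [0.1, -1.0, -0.3]
gripper_width: 0.0856
gripper_force: 0.0
```

Emit:
play_rows(motion=[0,0,0,0,0,0.12,1,0,0,0,0,0,0.12,1,0,0,0,0,0,0.12,1,0,0,0,0,0,0.12,1,0,0,0,0,0,0.12,1])

```text
time_s: 2.18
tool_pos: [0.5733, 0.0802, 0.2389]
ee_rot: [-1.399, -2.812, 0.001]
ft_force: [0.1, 0.1, -0.5]
gripper_width: 0.0854
gripper_force: 0.0
```

Emit:
play_rows(motion=[0,0,0,0,0,0.12,1,0,0,0,0,0,0.12,1,0,0,0,0,0,0.12,1,0,0,0,0,0,0.12,1,0,0,0,0,0,0.12,1])

```text
time_s: 2.6
tool_pos: [0.5733, 0.0804, 0.239]
ee_rot: [-2.167, -2.274, 0.001]
ft_force: [-0.7, 0.5, -0.2]
gripper_width: 0.0851
gripper_force: 0.0
```

Emit:
play_rows(motion=[0,0,0,0,0,0.12,1,0,0,0,0,0,0.12,1,0,0,0,0,0,0.049,1,0,0,0,0,0,0,1,0,0,0,0,0,0,1])

```text
time_s: 3.02
tool_pos: [0.5733, 0.0805, 0.239]
ee_rot: [-2.464, -1.949, 0.001]
ft_force: [-0.0, 0.2, -0.5]
gripper_width: 0.0854
gripper_force: 0.0
```

```bash
cat >> h.py <<'E'
from scipy.spatial.transform import Rotation as Ro
np.set_printoptions(precision=4,suppress=True,linewidth=150)
def to(x,y,z,ang=None):
    "tool-frame shift (mm) to world target; turn so that tool y is along world angle ang"
    from plant import arm
    s=arm.read_state();R=Ro.from_rotvec(s['ee_rot']).as_matrix()
    print('t',s['time_s'],'pos',s['tool_pos'],'yang',np.degrees(np.arctan2(R[1,1],R[0,1])),'z',R[:,2],'F',s['ft_force'],'w',s['gripper_width'],s['gripper_force'])
    print('shift',(np.array([x,y,z])-s['tool_pos'])@R*1000)
    if ang is not None:
        a=np.radians(ang);T=np.c_[[np.sin(a),-np.cos(a),0],[np.cos(a),np.sin(a),0],[0,0,-1]]
        T[:,0]=np.cross(T[:,1],T[:,2]);print('turn',Ro.from_matrix(R.T@T).as_rotvec())
E
python3 -c "
from h import *
to(.574,.0745,.114,-13.5)"
```

```text
t 3.0167 pos [0.5733 0.0805 0.239 ] yang -13.329108072590872 z [-0.0006 -0.0003 -1.    ] F [-0.0187  0.2297 -0.5418] w 0.08542853342713792 0.0
shift [ -5.6281   2.0894 124.9973]
turn [-0.0006  0.0005  0.003 ]
```

Emit:
play_rows(motion=[-6,2,15,0,0,0,1,0,0,30,0,0,0,1,0,0,30,0,0,0,1,0,0,30,0,0,0,1,0,0,20,0,0,0,1])

```text
time_s: 3.43
tool_pos: [0.573, 0.0741, 0.1118]
ee_rot: [-2.463, -1.948, 0.003]
ft_force: [-0.3, 0.7, 1.3]
gripper_width: 0.0855
gripper_force: 0.0
```

Emit:
play_rows(motion=[0,0,0,0,0,0,0.5,0,0,0,0,0,0,0.4,0,0,0,0,0,0,0.3,0,0,0,0,0,0,0.2,0,0,0,0,0,0,0.1])

```text
time_s: 3.85
tool_pos: [0.5749, 0.0741, 0.1158]
ee_rot: [2.465, 1.945, 0.004]
ft_force: [-0.6, 0.2, 0.2]
gripper_width: 0.0259
gripper_force: 0.0
```

Emit:
play_rows(motion=[0,0,0,0,0,0,0,0,0,0,0,0,0,0,0,0,0,0,0,0,0,0,0,0,0,0,0,0,0,0,0,0,0,0,0])

```text
time_s: 4.27
tool_pos: [0.575, 0.0741, 0.1159]
ee_rot: [2.465, 1.945, 0.004]
ft_force: [-0.6, 0.3, 5.6]
gripper_width: 0.0239
gripper_force: 58.8
```

```bash
python3 -c "
from h import *
to(.574,.0745,.114,-13.5)"
```

```text
t 4.2667 pos [0.575  0.0741 0.1159] yang -13.446918035426222 z [ 0.0026  0.0007 -1.    ] F [-0.6341  0.3271  5.5893] w 0.023890284277442466 58.80282571655698
shift [ 0.1532 -1.0761  1.9267]
turn [ 0.0024 -0.0013  0.0009]
```

Emit:
play_rows(motion=[0,0,-10,0,0,0,0,0,0,-12,0,0,0,0,0,0,-12,0,0,0,0,0,0,-12,0,0,0,0,0,0,0,0,0,0,0])

```text
time_s: 4.68
tool_pos: [0.575, 0.074, 0.1629]
ee_rot: [2.465, 1.945, 0.004]
ft_force: [0.0, -0.6, -6.0]
gripper_width: 0.0235
gripper_force: 59.7
```

Emit:
play_rows(motion=[9,-7,0,0,0,0,0,15,-11,0,0,0,0,0,18,-13,0,0,0,0,0,18,-13,0,0,0,0,0,18,-13,0,0,0,0,0])

```text
time_s: 5.1
tool_pos: [0.5354, 0.1644, 0.1596]
ee_rot: [-2.466, -1.945, 0.002]
ft_force: [-0.1, 0.2, -6.2]
gripper_width: 0.0237
gripper_force: 59.6
```

Emit:
play_rows(motion=[18,-13,0,0,0,0,0,18,-13,0,0,0,0,0,18,-13,0,0,0,0,0,18,-13,0,0,0,0,0,18,-14,0,0,0,0,0])

```text
time_s: 5.52
tool_pos: [0.4922, 0.2673, 0.1597]
ee_rot: [-2.466, -1.946, 0.002]
ft_force: [0.4, 0.7, -7.1]
gripper_width: 0.0237
gripper_force: 59.6
```

Emit:
play_rows(motion=[18,-13,0,0,0,0,0,18,-14,0,0,0,0,0,18,-14,0,0,0,0,0,18,-14,0,0,0,0,0,13,-10,0,0,0,0,0])

```text
time_s: 5.93
tool_pos: [0.4478, 0.3663, 0.1594]
ee_rot: [-2.463, -1.948, 0.002]
ft_force: [-0.1, 0.2, -7.1]
gripper_width: 0.024
gripper_force: 59.7
```

Emit:
play_rows(motion=[0,0,0,0,0,0,0,0,0,0,0,0,0,0,0,0,0,0,0,0,0])

```text
time_s: 6.18
tool_pos: [0.4498, 0.3632, 0.1598]
ee_rot: [2.466, 1.945, -0.002]
ft_force: [0.2, -0.0, -5.5]
gripper_width: 0.0234
gripper_force: 59.7
```

Run:
```python
from h import *
from plant import cams
to(.4504,.3642,.129,-13.5)
for n in ("top","side"):
    p,d=cams.grab_frame(n);np.savez(n+'1.npz',p=p,d=d,**cams.camera_params(n))
    if n=="side": cv2.imwrite('pics/s1.png',cv2.resize(p[60:240,100:320,::-1],None,fx=3,fy=3,interpolation=cv2.INTER_CUBIC))
```

```text
t 6.1833 pos [0.4498 0.3632 0.1598] yang -13.459596309032202 z [-0.0006 -0.0012 -1.    ] F [ 0.2261 -0.0187 -5.4676] w 0.02336382935642587 59.74200998397393
shift [ 1.1147  0.3944 30.8365]
turn [-0.0003  0.0013  0.0007]
```

View pics/s1.png

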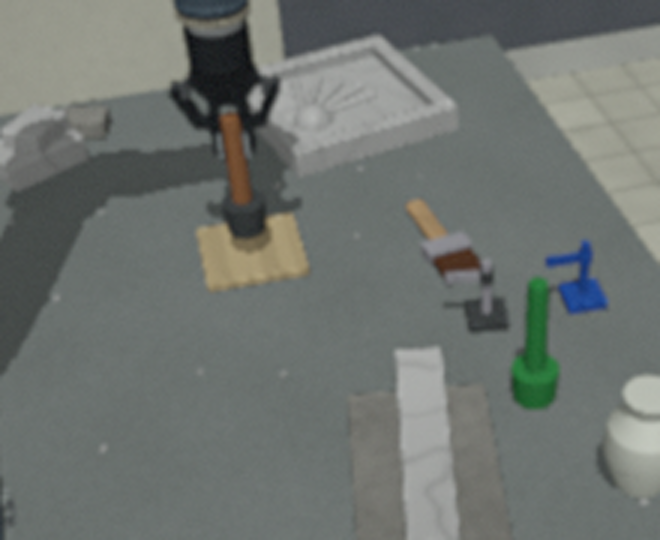

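Mallet is held upright over the pad (head at crop (245,220), pad (250,250)). Lowering.

Emit:
play_rows(motion=[1,0,8,0,0,0,0,0,0,8,0,0,0,0,0,0,6,0,0,0,0,0,0,4,0,0,0,0,0,0,2,0,0,0,0])

```text
time_s: 6.7
tool_pos: [0.4501, 0.3644, 0.1312]
ee_rot: [2.467, 1.945, -0.003]
ft_force: [-0.0, 0.2, -6.2]
gripper_width: 0.0234
gripper_force: 59.7
```

Emit:
play_rows(motion=[0,0,1,0,0,0,0,0,0,1,0,0,0,0,0,0,1,0,0,0,0,0,0,0,0,0,0,0])

```text
time_s: 7.03
tool_pos: [0.4505, 0.3649, 0.1293]
ee_rot: [-2.466, -1.946, -0.0]
ft_force: [0.6, -0.3, -6.0]
gripper_width: 0.0232
gripper_force: 59.7
```

Emit:
play_rows(motion=[0,0,1,0,0,0,0,0,0,0,0,0,0,0,0,0,1,0,0,0,0,0,0,0,0,0,0,0])

```text
time_s: 7.37
tool_pos: [0.4506, 0.365, 0.128]
ee_rot: [-2.466, -1.945, -0.001]
ft_force: [-2.3, -1.3, 3.3]
gripper_width: 0.0235
gripper_force: 60.6
```

Contact made; release gradually.

Emit:
play_rows(motion=[0,0,0,0,0,0,0.3,0,0,0,0,0,0,0.4,0,0,0,0,0,0,0.6,0,0,0,0,0,0,0.8,0,0,0,0,0,0,1])

```text
time_s: 7.78
tool_pos: [0.4506, 0.3649, 0.1274]
ee_rot: [2.466, 1.946, 0.001]
ft_force: [-0.2, -1.0, -0.0]
gripper_width: 0.0694
gripper_force: 0.0
```

Emit:
play_rows(motion=[0,0,0,0,0,0,1,0,0,0,0,0,0,1,0,0,0,0,0,0,1])

```text
time_s: 8.03
tool_pos: [0.4505, 0.3648, 0.1273]
ee_rot: [2.467, 1.946, -0.0]
ft_force: [0.6, -0.1, -0.2]
gripper_width: 0.0851
gripper_force: 0.0
```

Emit:
play_rows(motion=[0,0,-15,0,0,0,1,0,0,-25,0,0,0,1,0,0,-30,0,0,0,1,0,0,-30,0,0,0,1,0,0,-15,0,0,0,1])

```text
time_s: 8.45
tool_pos: [0.4515, 0.365, 0.2457]
ee_rot: [2.467, 1.945, 0.006]
ft_force: [0.2, -0.1, 0.6]
gripper_width: 0.0853
gripper_force: 0.0
```

Run:
```python
from h import *
a=np.radians(76.5);g=np.array([.5487,-.107])-.112*np.array([np.cos(a),np.sin(a)]);print(g)
to(g[0],g[1],.16,-13.5)
```

```text
[ 0.5226 -0.2159]
t 8.45 pos [0.4515 0.365  0.2457] yang -13.493985753966617 z [ 0.0029  0.0023 -1.    ] F [ 0.243  -0.0853  0.5905] w 0.08529355219265478 0.0
shift [-548.5868  204.4117   84.5564]
turn [ 0.0023 -0.0029  0.0001]
```

Emit:
play_rows(motion=[-27,10,0,0,0,0,1,-28,10,0,0,0,0,1,-28,10,0,0,0,0,1,-28,10,0,0,0,0,1,-28,10,0,0,0,0,1])

```text
time_s: 8.87
tool_pos: [0.4666, 0.2167, 0.2424]
ee_rot: [-2.466, -1.946, -0.0]
ft_force: [-0.7, 1.0, 0.6]
gripper_width: 0.0856
gripper_force: 0.0
```

Emit:
play_rows(motion=[-28,10,0,0,0,0,1,-28,10,0,0,0,0,1,-28,10,0,0,0,0,1,-28,10,0,0,0,0,1,-28,10,0,0,0,0,1])

```text
time_s: 9.28
tool_pos: [0.4826, 0.0688, 0.2424]
ee_rot: [-2.467, -1.946, -0.001]
ft_force: [-0.1, -0.3, -0.7]
gripper_width: 0.0854
gripper_force: 0.0
```

Emit:
play_rows(motion=[-28,10,0,0,0,0,1,-28,10,0,0,0,0,1,-28,10,0,0,0,0,1,-28,10,0,0,0,0,1,-28,10,0,0,0,0,1])

```text
time_s: 9.7
tool_pos: [0.4987, -0.079, 0.2424]
ee_rot: [2.466, 1.946, 0.0]
ft_force: [0.5, 0.1, 0.0]
gripper_width: 0.0855
gripper_force: 0.0
```

Emit:
play_rows(motion=[-28,10,0,0,0,0,1,-28,10,0,0,0,0,1,-28,10,20,0,0,0,1,-28,12,30,0,0,0,1,-18,12,30,0,0,0,1])

```text
time_s: 10.12
tool_pos: [0.5208, -0.2192, 0.163]
ee_rot: [2.466, 1.941, 0.001]
ft_force: [0.9, 0.5, 0.7]
gripper_width: 0.0854
gripper_force: 0.0
```

Emit:
play_rows(motion=[0,0,0,0,0,0,1,0,0,0,0,0,0,1])

```text
time_s: 10.28
tool_pos: [0.5198, -0.2168, 0.1616]
ee_rot: [-2.467, -1.941, 0.004]
ft_force: [-0.1, 0.3, 1.0]
gripper_width: 0.0853
gripper_force: 0.0
```

Run:
```python
from h import *
from plant import cams
to(.5226,-.2159,.072,-13.5)
p,d=cams.grab_frame("top");np.savez('top2.npz',p=p,d=d,**cams.camera_params("top"))
cv2.imwrite('pics/t2.png',cv2.resize(p[145:290,75:350,::-1],None,fx=2.9,fy=2.9,interpolation=cv2.INTER_CUBIC))
```

```text
t 10.2833 pos [ 0.5198 -0.2168  0.1616] yang -13.615645296321835 z [-0.0034  0.0004 -1.    ] F [-0.1441  0.308   1.0126] w 0.08533827202960201 0.0
shift [ 1.5633  2.8583 89.549 ]
turn [-0.0034  0.0004 -0.002 ]
```

View pics/t2.png

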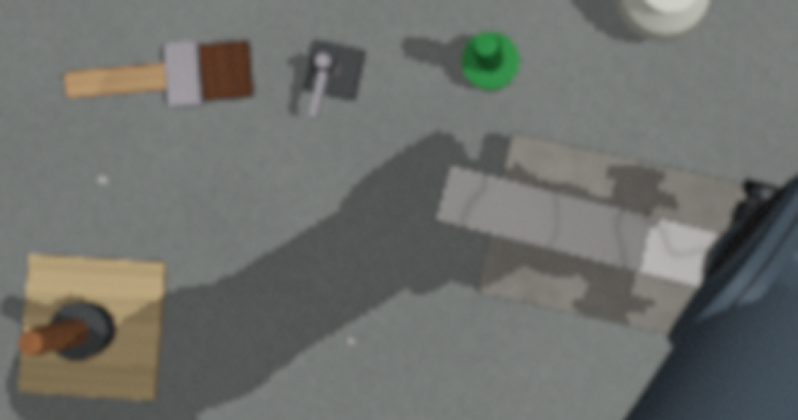

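Mallet stands on the pad, head at crop (85,328); strip unmoved. Descend and grip the rear.

Emit:
play_rows(motion=[2,3,25,0,0,0,0.85,0,0,25,0,0,0,0.8,0,0,25,0,0,0,0.8,0,0,9,0,0,0,0.75,0,0,4,0,0,0,0.75])

```text
time_s: 10.75
tool_pos: [0.5243, -0.2132, 0.0749]
ee_rot: [-2.464, -1.947, -0.0]
ft_force: [-0.4, 0.0, 1.1]
gripper_width: 0.0643
gripper_force: 0.0
```

Emit:
play_rows(motion=[0,0,0,0,0,0,0.75,0,0,2,0,0,0,0.75,0,0,0,0,0,0,0.75,0,0,0,0,0,0,0.75])

```text
time_s: 11.08
tool_pos: [0.5248, -0.2148, 0.0742]
ee_rot: [2.465, 1.945, 0.002]
ft_force: [1.1, -0.4, -0.4]
gripper_width: 0.0644
gripper_force: 0.0
```

Run:
```python
from h import *
to(.5226,-.2159,.070,-13.5)
a=px2w(crop((85,329)),.057);b=px2w(crop((35,342)),.172);print(a,b)
```

```text
t 11.0833 pos [ 0.5248 -0.2148  0.0742] yang -13.458970239185117 z [ 0.0017 -0.0005 -1.    ] F [ 1.1216 -0.4313 -0.4444] w 0.06443631711082941 0.0
shift [-1.6333 -1.8996  4.1774]
turn [0.0018 0.0001 0.0007]
[[0.4516 0.3563 0.057 ]] [[0.4492 0.3615 0.172 ]]
```

Emit:
play_rows(motion=[-1,-2,2,0,0,0,0.75,0,0,2,0,0,0,0.75,0,0,0,0,0,0,0.7,0,0,0,0,0,0,0.65,0,0,0,0,0,0,0.6])

```text
time_s: 11.5
tool_pos: [0.5224, -0.2153, 0.0692]
ee_rot: [2.466, 1.945, 0.0]
ft_force: [0.8, -0.4, -0.2]
gripper_width: 0.0512
gripper_force: 0.2
```

Emit:
play_rows(motion=[0,0,0,0,0,0,0.55,0,0,0,0,0,0,0.5,0,0,0,0,0,0,0.4,0,0,0,0,0,0,0.4,0,0,0,0,0,0,0.4])

```text
time_s: 11.92
tool_pos: [0.5225, -0.2153, 0.0696]
ee_rot: [2.466, 1.945, 0.001]
ft_force: [0.6, 0.7, 4.9]
gripper_width: 0.0485
gripper_force: 62.1
```

Run:
```python
from h import *
to(.5226,-.2159,.070,-13.5)
```

```text
t 11.9167 pos [ 0.5225 -0.2153  0.0696] yang -13.479911071268141 z [ 0.001  -0.0002 -1.    ] F [0.6174 0.7314 4.8556] w 0.04852434275671016 62.142759561538696
shift [-0.5739  0.2628 -0.4127]
turn [ 0.0011 -0.      0.0004]
```

Emit:
play_rows(motion=[4,0,0.5,0,0,-0.004,0.4,8,0,0,0,0,-0.005,0.4,8,0,0,0,0,-0.005,0.4,8,0,0,0,0,-0.005,0.4,8,0,0,0,0,-0.005,0.4])

```text
time_s: 12.33
tool_pos: [0.5305, -0.1823, 0.0696]
ee_rot: [2.442, 1.971, -0.001]
ft_force: [-2.1, -5.9, 8.6]
gripper_width: 0.0483
gripper_force: 62.4
```

Emit:
play_rows(motion=[8,0,0,0,0,-0.005,0.4,8,0,0,0,0,-0.005,0.4,8,0,0,0,0,-0.005,0.4,8,0,0,0,0,-0.005,0.4,0,0,0,0,0,0,0.4])

```text
time_s: 12.75
tool_pos: [0.5375, -0.1491, 0.0696]
ee_rot: [2.421, 1.998, 0.001]
ft_force: [0.5, 0.5, 8.8]
gripper_width: 0.0485
gripper_force: 62.5
```

Run:
```python
from h import *
to(.5498,-.0884,.070,-10)
```

```text
t 12.75 pos [ 0.5375 -0.1491  0.0696] yang -10.913644144079544 z [ 0.0021 -0.0016 -1.    ] F [0.4869 0.5433 8.7593] w 0.048484833590158316 62.53253102302551
shift [61.896   0.5712 -0.5115]
turn [ 0.0024  0.0012 -0.0159]
```

Good: pressing down at about 9 N. I'll continue, stop a little short, and check with the camera.

Emit:
play_rows(motion=[6,0,0,0,0,-0.004,0.4,8,0,0,0,0,-0.004,0.4,8,0,0,0,0,-0.004,0.4,8,0,0,0,0,-0.004,0.4,8,0,0,0,0,0,0.4])

```text
time_s: 13.17
tool_pos: [0.544, -0.1135, 0.0696]
ee_rot: [2.406, 2.015, -0.001]
ft_force: [-0.9, -7.2, 9.4]
gripper_width: 0.0486
gripper_force: 62.4
```

Emit:
play_rows(motion=[8,0,0,0,0,0,0.4,6,0,0,0,0,0,0.4,4,0,0,0,0,0,0.4,0,0,0,0,0,0,0.4,0,0,0,0,0,0,0.4])

```text
time_s: 13.58
tool_pos: [0.5474, -0.0947, 0.0696]
ee_rot: [2.406, 2.017, 0.001]
ft_force: [1.1, -2.7, 9.2]
gripper_width: 0.0483
gripper_force: 62.6
```

Run:
```python
from h import *
from plant import cams
to(.5498,-.0884,.070,-10)
for n in("top","side"):
    p,d=cams.grab_frame(n);np.savez(n+'3.npz',p=p,d=d,**cams.camera_params(n))
    if n=='top': cv2.imwrite('pics/t3.png',cv2.resize(p[150:250,160:292,::-1],None,fx=6,fy=6,interpolation=cv2.INTER_CUBIC))
    else: cv2.imwrite('pics/s3.png',cv2.resize(p[110:260,170:340,::-1],None,fx=4,fy=4,interpolation=cv2.INTER_CUBIC))
```

```text
t 13.5833 pos [ 0.5474 -0.0947  0.0696] yang -10.054899091803303 z [ 0.0022 -0.0014 -1.    ] F [ 1.0751 -2.7056  9.24  ] w 0.048294281687643326 62.59813070297241
shift [ 6.5852  1.2746 -0.4218]
turn [ 0.0024  0.001  -0.001 ]
```

View pics/t3.png

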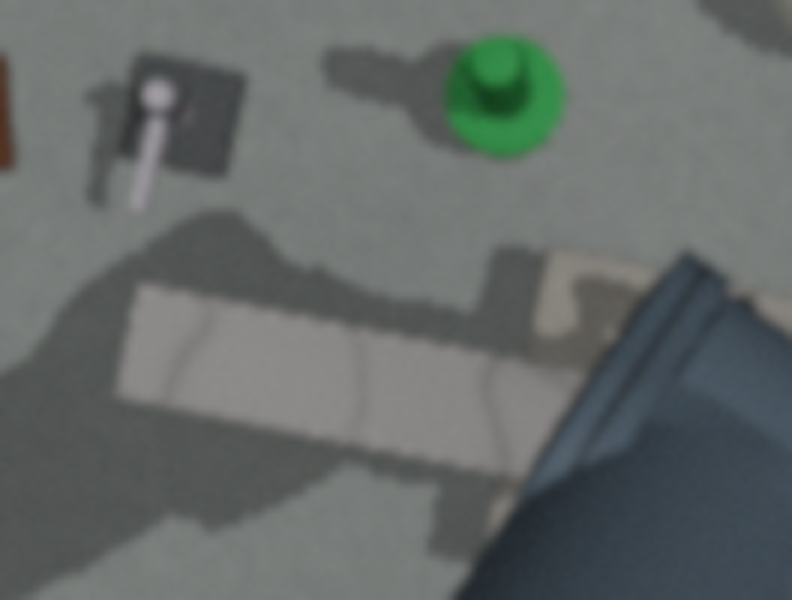

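View pics/s3.png

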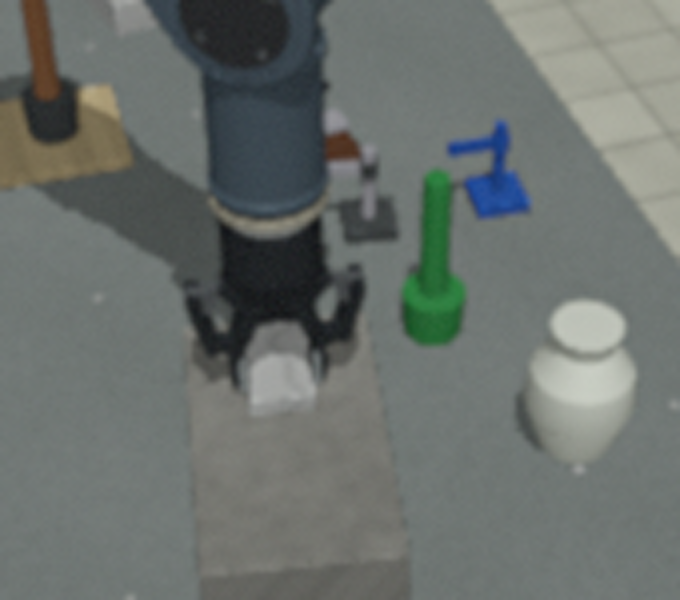

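Top view: strip end corners (139,285),(117,397); gauge post top (157,97), blade tip (138,207). Side view: strip lies flat, mallet upright on the pad.

Run:
```python
from h import *
c=lambda q:crop(q,6,(160,150))
E_=px2w(c([(139,285),(117,397)]),.075,'top3.npz')[:,:2];e=E_.mean(0)
po=px2w(c((157,96)),.088)[0,:2];ti=px2w(c((138,207)),.074)[0,:2];fo=px2w(c([(138,52),(245,72),(226,178),(121,156)]),.006)[:,:2]
L=px2w(c([(139,285),(490,350)]),.075)[:,:2];L2=px2w(c([(117,397),(450,470)]),.075)[:,:2]
for l in(L,L2):print('strip ang',np.degrees(np.arctan2(*(l[0]-l[1])[::-1])))
f1=fo[0]-fo[1]+fo[3]-fo[2];print('foot ang',np.degrees(np.arctan2(f1[1],f1[0])),'blade',np.degrees(np.arctan2(*(ti-po)[::-1]))-90)
print(e,np.linalg.norm(E_[0]-E_[1]),po,ti,fo.mean(0))
for a in(79,80,81):
    x=np.r_[np.cos(np.radians(a)),np.sin(np.radians(a))];y=np.r_[-x[1],x[0]]
    print(a,'to go',[(q-e)@x*1000 for q in(po,ti,fo.mean(0))],'y in block',(e-[.540,-.1437])@y*1000)
# strip end edge via depth image of light pixels
p,X=cloud('top3.npz');m=((p.min(2)>100)&(X[...,2]>.066)).astype(np.uint8)
m[:190]=0;m[225:]=0;m[:,:170]=0;m[:,230:]=0
print([ (v,np.where(m[v])[0].min()) for v in range(194,220,2) if m[v].any()])
```

```text
strip ang 80.40705821273517
strip ang 78.60031266495479
foot ang 79.60964864703725 blade 78.90524799062746
[0.5914 0.1523] 0.04989798975034252 [0.6979 0.1402] [0.6503 0.1495] [0.6988 0.1406]
79 to go [np.float64(8.42262675597756), np.float64(8.502713872683692), np.float64(9.027458009276074)] y in block 6.0045409424915706
80 to go [np.float64(6.55724464615236), np.float64(7.4825045729419815), np.float64(7.147314857411156)] y in block 0.7616930082119554
81 to go [np.float64(4.689865136086491), np.float64(6.460016029822699), np.float64(5.264994564203079)] y in block -4.481386945136649
[(198, np.int64(183)), (200, np.int64(182)), (202, np.int64(182)), (204, np.int64(182)), (206, np.int64(181)), (208, np.int64(181)), (210, np.int64(180)), (212, np.int64(180)), (214, np.int64(180)), (216, np.int64(181)), (218, np.int64(191))]
```

Emit:
play_rows(motion=[3,0,0,0,0,0,0.4,4,0,0,0,0,0,0.4,0,0,0,0,0,0,0.4,0,0,0,0,0,0,0.4,0,0,0,0,0,0,0.4])

```text
time_s: 14.1
tool_pos: [0.5485, -0.0883, 0.0696]
ee_rot: [2.406, 2.016, 0.001]
ft_force: [-1.1, -3.5, 9.4]
gripper_width: 0.0482
gripper_force: 62.6
```

Emit:
play_rows(motion=[0,0,0,0,0,0,0.4,0,0,0,0,0,0,0.4,0,0,0,0,0,0,0.4,0,0,0,0,0,0,0.4,0,0,0,0,0,0,0.4])

```text
time_s: 14.52
tool_pos: [0.5485, -0.0883, 0.0696]
ee_rot: [2.406, 2.016, 0.001]
ft_force: [-1.2, -3.5, 8.8]
gripper_width: 0.0485
gripper_force: 62.6
```

Run:
```python
from h import *
from plant import cams
to(.5485,-.0876,.070,-10)
p,d=cams.grab_frame('top');np.savez('top4.npz',p=p,d=d,**cams.camera_params('top'))
cv2.imwrite('pics/t4.png',cv2.resize(p[150:250,160:292,::-1],None,fx=6,fy=6,interpolation=cv2.INTER_CUBIC))
```

```text
t 14.5167 pos [ 0.5485 -0.0883  0.0696] yang -10.09613481964947 z [ 0.0021 -0.0017 -1.    ] F [-1.1876 -3.5492  8.8024] w 0.0484860023684203 62.60345935821533
shift [ 0.7125 -0.0968 -0.426 ]
turn [ 0.0024  0.0013 -0.0017]
```

View pics/t4.png

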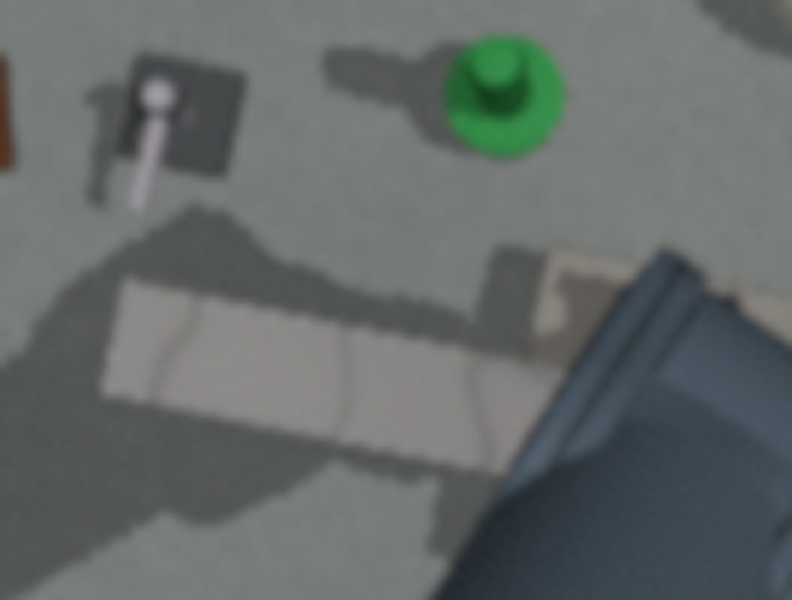

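Strip end corners (121,280),(101,394) lie on the extended blade line to within about 1–2 mm; the strip is square, at rest and held. Handing in.

```bash
python3 -c "
from plant import arm
print(arm.close_job())"
```

```text
the job is handed in; nothing more can be done
None
```

I handed the job in at about 14.6 s: the mallet stands upright on the pad, and the arm is still gripping the strip level on the block with its end within about 2 mm of the gauge blade by my last picture (the hand-in returned no verdict).

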